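# Close a gearbox case on its dowels and hold it shut

### The job

On the garage bench, pick up the open aluminium gearbox case with the brass gear lying loose in it and carry it level, so that the gear stays inside, to the green gearbox base. Fit the case's two flange holes over the base's two brass dowels (either way round) and press it down against the spring-loaded seal until the case sits flush on the green face all round. Finish while still holding it pressed flush, because it springs up if let go; leave the jar, the can and the oil bottle where they stand.

Things in the scene. Friction and masses are not known exactly. Their poses are not given: they have to be found in the camera images.
- case: Loose open-topped aluminium upper half, about 0.3 kg, upright on the bench. Origin: centre of its flat underside; z up. Flange 140 (x) x 58 (y) x 10 mm; on it an open box 72 (x) x 58 (y), walls 5, rim at z = 54, inner floor at z = 15 mm. The box's plain outer faces at y = +-29 (flush with the flange edges) are good to grip. Through holes, 14 mm diameter, in the flange ears at x = +-52, y = 0.
- case_rim (a point): Point in the centre of the case's open mouth, 54 mm above its underside; axes as the case's.
- gear: Brass gear wheel, 43 mm across the teeth, 18 mm high with its hub, about 0.08 kg, lying flat and loose on the case's inner floor. Origin: centre of its underside.
- base: Lower half, fixed to the bench: dark steel foot plate 170 (x) x 80 (y) x 10 mm, on it a green block 140 (x) x 58 (y) mm with its flat top face 40 mm above the bench. Origin: centre of the underside; z up. Two upright brass dowels on the top face at x = +-52 mm, y = 0: 10 mm diameter, 20 mm tall in all, the top 6 mm tapered to 4 mm diameter.
- base_face (a point): Centre of the green top face of the base, 40 mm above the bench; axes as the base's. When the case is flush its underside centre lies here and its long axis lies along the base's x (either way round).
- seal (a joint): Travel (m) of the black rubber-faced seal plate, 64 x 36 mm, in the middle of the green face: 0 = up, its top 5 mm above the face; 0.005 = level with the face. Its spring pushes up with about 6 N at 0 and 12 N at 0.005: the weight of case and gear (about 4 N) does not move it; an extra push down of some 8 N (6 to 10) brings the case flush.
- jar: Bystander: short glass jar with yellow lid, 52 mm diameter, 55 mm tall, loose. Origin: centre of its underside.
- can: Bystander: steel can with a blue band, 76 mm diameter, 100 mm tall, loose. Origin: centre of its underside.
- oil: Bystander: yellow oil bottle with a red cap, 56 mm diameter, 110 mm tall, loose. Origin: centre of its underside.
Mind the look-alikes: they are no part of the job. What is shaped like the base but orange or pink is not meant.

How it is judged (in metres and radians):
On the way, in this order (a step that is already met when the one before it is completed fails the run):
1. the case is lifted clear of the bench with the gear in it (height (world z) of case above 0.055 m and horizontal distance between gear and case below 0.03 m and z of gear in the frame of case between 0 and 0.035 m), for 0.2 s.
2. the case is on both dowels and pressed flush with the green face by the robot (z of case in the frame of base_face between -0.004 and 0.0018 m and horizontal distance between case and base_face below 0.004 m and angle between the x axis of case and the x axis of base, either way round below 0.08 rad and angle between case's own z axis and vertical below 0.05 rad and contact force between any of the fingers, the arm and case above 2 N), for 0.3 s.
At the end, for the whole second after the job is handed in: Case on both dowels (centre within 4 mm, long axis within 0.08 rad, either way round, level within 0.05 rad), underside at most 1.8 mm above the green face, robot (no bystander) holding it with over 2 N, gear still in the case; all through the last second (all of step 2 and horizontal distance between gear and case below 0.03 m and z of gear in the frame of case between 0 and 0.035 m and contact force between each of jar, can, oil and case below 0.5 N); the arm keeps its last pose, push and grip.
It fails at once if the case is tipped more than about 20 degrees (angle between case's own z axis and vertical above 0.35 rad).
It fails at once if the gear falls out of the case (distance between gear and case above 0.09 m).
It fails at once if the jar is pushed away or knocked over (distance of jar from where it was at the start of the episode above 0.03 m or angle between jar's own z axis and vertical above 0.4 rad).
It fails at once if the can is pushed away or knocked over (distance of can from where it was at the start of the episode above 0.03 m or angle between can's own z axis and vertical above 0.4 rad).
It fails at once if the oil bottle is pushed away or knocked over (distance of oil from where it was at the start of the episode above 0.03 m or angle between oil's own z axis and vertical above 0.4 rad).
It also fails if it takes over 45 s, if anything falls off the work surface, if the arm or the gripper's body presses on something with over 40 N, if the wrist force passes 120 N, or if a joint passes its speed limit or range.

### The arm

A 6-joint arm with a two-finger parallel gripper is mounted at the origin on the work surface. World frame = base frame: x ahead of the robot, y to its left, z up, the work surface at z = 0. Lengths are in mm, angles in rad, forces in N, time in s.
With the tool pointing down it reaches from about 275 to 725 mm from the base axis. Payload 5.6 kg.
Tool frame: the origin (TCP) lies between the finger pads; the fingertips stand 25 mm ahead of it and the grasp point (between the pads) lies 6 mm ahead of it; z points along the fingers, y is the line along which they close (so a half turn about z gives the same grasp; the last joint's range is limited). The gripper opens to 85 mm and grips with 20 to 120 N. Pads are 22 mm wide; open, the fingers measure 114 mm over their backs; the gripper's body (76 mm by 85 mm) begins 54 mm behind the grasp point. The pads swing forward as they close: fully open they stand 13 mm farther back than shut.
Start: joints at [-0.93, 0.255, 0.108, 0, -1.424, -0.285], TCP at [191.606, -515.539, 230.683] pointing down, gripper open.
Joint ranges: [-2.95, 2.95], [-1.21, 1.97], [-1.09, 1.5], [-2.87, 1.71], [-2.94, -0.07], [-3.05, 3.05]. Speed limits (rad/s): [2.57, 2.57, 3.14, 3.14, 3.14, 3.14].

### API

Orientations are given as a unit quaternion [w, x, y, z].
In Python, from station import robot, get_image gives the robot as it stands.
- The arm moves only by the shell command python3 -m creep 'ROWS' [OPENING]. ROWS is JSON, a list of rows, each an object with "slide": the shift along the tool's x, y, z in mm, a list of three; "delta_rot": the turn, a rotation vector about the tool's x, y, z in degrees, a list of three. In form: [{"slide": [tx, ty, tz], "delta_rot": [ax, ay, az]}, ...]. A call has exactly 8 rows; each row shifts and turns the commanded pose from where the row before left it, along the tool's axes as they then stand; what a row does not reach is not made up. A row lasts 1/8 s, in which the tool goes at most 62.5 mm and 10.7 degrees, less where a joint would pass 70% of its speed; a pose out of reach is approached as far as the arm can. A call with a gripper value outside its range is refused whole. OPENING is the finger opening in mm, from 0 to 85.4, set as the call begins (- or left out, the last holds). The fingers move at their own pace and stop on an object; the grip force is fixed at half the most. Time passes only in rows, so rows that do not move let the fingers close, or fill a call up. It gives the time, the measured TCP pose, the force, the opening and the grip force at its end, in the units of the state.
- robot.get_obs(): the state, without advancing time (a new reading comes with each control period).
- get_image(name): name is "side" or "top" or "wrist"; returns a dict with "pixels" (420x560x3 uint8, red, green, blue), "mtx" (3x3 intrinsics, pixels), "eye" and "orientation" of the camera in the world. Camera axes: x right, y up, looking along -z (the intrinsics and any distortion apply to the point x, -y, -z); pixel columns grow to the right and rows downward; lengths in mm; the calibration is good to about 2 mm. The wrist camera is an equidistant fisheye: a pixel r from the principal point sees the ray r / f radians off the axis. A picture is of the moment at which its call begins. There is no depth.
- robot.close_job(): hands the job in; it is judged then, once.
The state is a dict: "time": time; "joint_positions": joint angles; "dq": joint speeds; "joint_efforts": joint torques, N m; "tool_pos": TCP position; "tcp_rot": TCP orientation; "wrist_force": force on the tool from outside, world axes, zero at the start; "ft_torque": the same for the moment, N m; "gripper_width": finger opening in mm; "finger_force": force on a finger pad.
Only numpy, scipy, OpenCV 4.12 (cv2) and the standard library are available. Lean on these libraries where they do the work, as an engineer would, in place of code of your own. Each camera call takes 0.05 s, during which the arm holds its last target. There are 200 camera calls.

## Working session

There is one attempt and no reset: what is moved stays moved. The work goes in short steps, Python scripts to look and compute and a shell command to move; the robot and the scene stay as the last step left them, time stands still between calls to the robot, and variables do not carry over. Pictures are saved under pics/ and viewed, at most 10 in all, crops included, and the job is handed in when it is done.

```bash
mkdir -p pics; ls
cat > h.py <<'E'
import numpy as np, cv2
from station import robot, get_image
from scipy.spatial.transform import Rotation as R
def rot(q): return R.from_quat([q[1],q[2],q[3],q[0]]).as_matrix()
def snap(n,f=None):
    im=get_image(n)
    if f: cv2.imwrite('pics/'+f,cv2.cvtColor(im['pixels'],cv2.COLOR_RGB2BGR))
    return im
def ray(im,uv,fish=False):
    K=np.array(im['mtx']);a=(uv[0]-K[0,2])/K[0,0];b=(uv[1]-K[1,2])/K[1,1]
    if fish:
        r=np.hypot(a,b);s=np.sin(r)/r if r>1e-9 else 1;d=np.array([a*s,-b*s,-np.cos(r)])
    else: d=np.array([a,-b,-1.])
    d=rot(im['orientation'])@d
    return np.array(im['eye']),d/np.linalg.norm(d)
def onz(im,uv,z,fish=False):
    e,d=ray(im,uv,fish);return e+d*(z-e[2])/d[2]
def tri(r1,r2):
    A=sum(np.eye(3)-np.outer(d,d) for e,d in(r1,r2));b=sum((np.eye(3)-np.outer(d,d))@e for e,d in(r1,r2))
    p=np.linalg.solve(A,b);return p,[np.linalg.norm(np.cross(p-e,d)) for e,d in(r1,r2)]
E
python3 - <<'E'
from h import *
for n in('side','top','wrist'):
    i=snap(n,n+'0.png');np.savez(n+'0.npz',**i);print(n,np.round(i['mtx'],1).tolist(),np.round(i['eye'],1),np.round(i['orientation'],3),[k for k in i])
o=robot.get_obs();print(o)
E
```

```text
pics
side [[435.2, 0.0, 289.9], [0.0, 435.2, 207.5], [0.0, 0.0, 1.0]] [296.7 488.3 869.5] [-0.169 -0.062  0.329  0.927] ['pixels', 'mtx', 'eye', 'orientation']
top [[491.1, 0.0, 281.2], [0.0, 491.1, 209.6], [0.0, 0.0, 1.0]] [ 400.6  -98.7 1417.1] [-0.7   -0.033  0.04   0.712] ['pixels', 'mtx', 'eye', 'orientation']
wrist [[325.2, 0.0, 279.3], [0.0, 325.2, 209.3], [0.0, 0.0, 1.0]] [ 117.2 -542.9  372.4] [ 0.564 -0.09  -0.13   0.81 ] ['pixels', 'mtx', 'eye', 'orientation']
{'time': 0.15, 'joint_positions': array([-9.30399705e-01,  2.55642485e-01,  1.07358902e-01, -3.56666973e-04,
       -1.42387360e+00, -2.84621366e-01]), 'dq': array([ 0.00138892, -0.00319713,  0.00397888,  0.00181542, -0.00151795,
        0.00017324]), 'joint_efforts': array([-9.93876256e-05, -3.86938870e+01,  2.38083065e+01,  5.36671221e+00,
       -4.54120294e-03, -7.71523048e-06]), 'tool_pos': array([ 191.52453294, -515.21454745,  230.00918057]), 'tcp_rot': array([-1.45741840e-04, -1.76925075e-01,  9.84224072e-01,  6.87645590e-04]), 'wrist_force': array([-0.61802656,  0.64631075,  0.24044519]), 'ft_torque': array([-0.01954016,  0.00587087, -0.00781463]), 'finger_force': 0.0, 'gripper_width': 84.91284395854343}
```

View pics/top0.png

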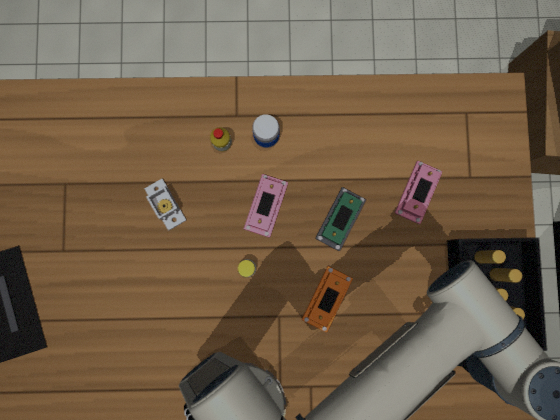

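View pics/side0.png

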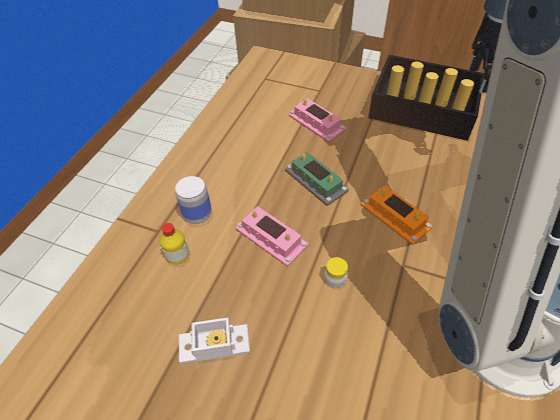

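The top view shows the case at (165,205), the green base at (341,219), the jar at (246,268), the oil at (220,138) and the can at (266,130). In the side view the case is at (214,340) and the base at (317,177). I'll measure these with masks and look at enlarged crops.

```bash
cat > m0.py <<'E'
from h import *
S={n:dict(np.load(n+'0.npz')) for n in('top','side')}
box={'top':dict(case=(130,165,200,245),base=(305,175,375,260)),'side':dict(case=(165,305,265,375),base=(275,140,360,210))}
T={};tiles=[]
for n in S:
    im=S[n];px=im['pixels'];hsv=cv2.cvtColor(px,cv2.COLOR_RGB2HSV)
    for k,(a,b,c,d) in box[n].items():
        h=hsv[b:d,a:c].astype(int)
        if k=='base': m=(h[...,0]>55)&(h[...,0]<95)&(h[...,1]>70)
        else: m=(h[...,1]<60)&(h[...,2]>90)
        m=m.astype(np.uint8)
        cs,_=cv2.findContours(m,cv2.RETR_EXTERNAL,cv2.CHAIN_APPROX_NONE);ct=max(cs,key=cv2.contourArea)
        rr=cv2.minAreaRect(ct);print(n,k,'rect',np.round(np.array(rr[0])+[a,b],1),np.round(rr[1],1),rr[2])
        if k=='base':
            f=np.zeros_like(m);cv2.drawContours(f,[cv2.convexHull(ct)],-1,1,-1)
            bl=((h[...,2]<50)&(f>0)).astype(np.uint8)
            _,_,st,ce=cv2.connectedComponentsWithStats(bl);i=1+np.argmax(st[1:,4]);uv=ce[i]+[a,b];T[n]=ray(im,uv);print('seal',uv,st[i,4])
        big=cv2.resize(px[b:d,a:c],None,fx=4,fy=4,interpolation=cv2.INTER_CUBIC);t=np.zeros((300,400,3),np.uint8)
        s=big[:300,:400] if big.shape[0]<=300 else cv2.resize(big,None,fx=300/big.shape[0],fy=300/big.shape[0])[:, :400];print(n,k,'scale',4 if big.shape[0]<=300 else 4*300/big.shape[0])
        t[:s.shape[0],:s.shape[1]]=s;tiles.append(t)
        if n=='top':
            bp=cv2.boxPoints(rr)+[a,b];print([np.round(onz(im,p,40 if k=='base' else 10)[:2]).tolist() for p in bp])
print(tri(T['top'],T['side']))
cv2.imwrite('pics/crops.png',cv2.cvtColor(np.vstack([np.hstack(tiles[:2]),np.hstack(tiles[2:])]),cv2.COLOR_RGB2BGR))
for nm,uv in dict(jar=(246,268),oil=(220,138),can=(266,130)).items(): print(nm,np.round(onz(S['top'],uv,60)))
E
python3 m0.py
```

```text
top case rect [163.8 204.6] [48.8 23.6] 60.06848907470703
top case scale 3.75
[[611.0, 288.0], [644.0, 229.0], [520.0, 159.0], [488.0, 217.0]]
top base rect [341.4 218. ] [22.8 50. ] 27.897268295288086
seal [341.96099291 217.42907801] 282
top base scale 3.5294117647058822
[[470.0, -220.0], [594.0, -290.0], [563.0, -346.0], [439.0, -276.0]]
side case rect [212.1 338.6] [38.9 72.9] 80.83765411376953
side case scale 4
side base rect [316.3 171.9] [50.1 19.3] 38.04704284667969Traceback (most recent call last):
  File "m0.py", line 17, in <module>
    _,_,st,ce=cv2.connectedComponentsWithStats(bl);i=1+np.argmax(st[1:,4]);uv=ce[i]+[a,b];T[n]=ray(im,uv);print('seal',uv,st[i,4])
                                                       ~~~~~~~~~^^^^^^^^^^
    return _wrapfunc(a, 'argmax', axis=axis, out=out, **kwds)
    return bound(*args, **kwds)
ValueError: attempt to get argmax of an empty sequence
```

```bash
sed -i "s/h\[...,2\]<50)&(f>0)/h[...,2]<75)\&(f>0)/; s/h\[...,0\]<95)&(h\[...,1\]>70)/h[...,0]<95)\&(h[...,1]>60)\&(h[...,2]>45)/" m0.py; sed -i "s/f=np.zeros_like(m);/f=np.zeros_like(m);print(np.unique(h[...,2])[:5]);/" m0.py; python3 m0.py
```

```text
top case rect [163.8 204.6] [48.8 23.6] 60.06848907470703
top case scale 3.75
[[611.0, 288.0], [644.0, 229.0], [520.0, 159.0], [488.0, 217.0]]
top base rect [341.3 217.7] [23.2 49.9] 27.758541107177734
[16 17 18 19 20]
seal [342.18611987 217.33753943] 317
top base scale 3.5294117647058822
[[471.0, -220.0], [595.0, -289.0], [563.0, -346.0], [440.0, -277.0]]
side case rect [212.1 338.6] [38.9 72.9] 80.83765411376953
side case scale 4
side base rect [317.3 173. ] [53.4 19.9] 38.1572265625
[59 61 62 63 64]
seal [319.02985075 173.79104478] 67
side base scale 4
(array([ 515.01169818, -288.30004183,   23.94688081]), [np.float64(4.336672496776933), np.float64(4.3366724967770915)])
jar [381. -14.  60.]
oil [746.  55.  60.]
can [767. -74.  60.]
```

View pics/crops.png

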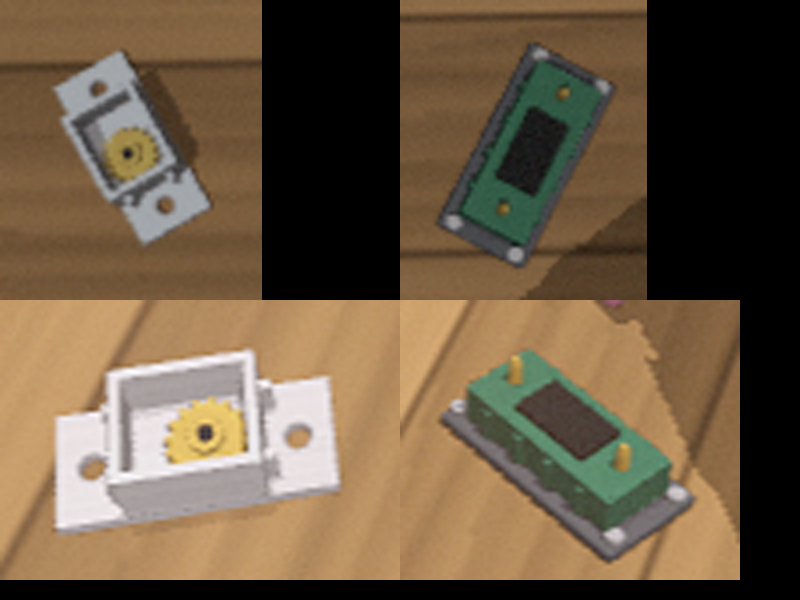

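The crops show the case with its flange holes at (156,188.5) and (174,219.4) in the top view, and (188,346.8) and (239.8,339) in the side view. They also show the base's dowels and seal clearly. Next I triangulate these points.

```bash
cat > m1.py <<'E'
from h import *
S={n:dict(np.load(n+'0.npz')) for n in('top','side')}
P=dict(hole1=((156.1,188.5),(188,346.75)),hole2=((174,219.4),(239.75,339)),seal=((343,217.8),(316.75,169.75)),d1=((351.5,201.4),(304,154.5)),d2=((334.2,234.2),(330.75,176.5)))
Q={}
for k,(t,s) in P.items():
    p,e=tri(ray(S['top'],t),ray(S['side'],s));Q[k]=p;print(k,np.round(p,1),np.round(e,1))
for a,b in(('hole1','hole2'),('d1','d2')):
    d=Q[a]-Q[b];print(a,np.linalg.norm(d),np.degrees(np.arctan2(d[1],d[0])),(Q[a]+Q[b])/2)
o=robot.get_obs();M=rot(o['tcp_rot']);print(M.round(3),o['tool_pos'])
E
python3 m1.py
```

```text
hole1 [612.9 246.7   5.8] [0.4 0.4]
hole2 [522.  194.6   5. ] [0.8 0.8]
seal [ 517.  -287.7   38.3] [0.3 0.3]
d1 [ 561.  -309.9   59. ] [0.5 0.5]
d2 [ 470.5 -259.1   58.2] [0.6 0.6]
hole1 104.78872045104549 29.82446404192062 [567.40462024 220.67443517   5.43403331]
d1 103.7592061982925 -29.281978936725757 [ 515.72526498 -284.49874934   58.58946746]
[[-0.937 -0.348 -0.001]
 [-0.348  0.937  0.001]
 [ 0.     0.001 -1.   ]] [ 191.52453294 -515.21454745  230.00918057]
```

Both hole and dowel spacings come out at about 104 mm, as the text says, with heights that make sense. Now I move above the case.

```bash
python3 -m creep '[{"slide":[-38,35,0],"delta_rot":[0,0,0]},{"slide":[-38,35,0],"delta_rot":[0,0,0]},{"slide":[-38,35,0],"delta_rot":[0,0,0]},{"slide":[-38,35,0],"delta_rot":[0,0,0]},{"slide":[-38,35,0],"delta_rot":[0,0,0]},{"slide":[-38,35,0],"delta_rot":[0,0,0]},{"slide":[-38,35,0],"delta_rot":[0,0,0]},{"slide":[-38,35,0],"delta_rot":[0,0,0]}]' 85
python3 -m creep '[{"slide":[-38,35,0],"delta_rot":[0,0,0]},{"slide":[-38,35,0],"delta_rot":[0,0,0]},{"slide":[-38,35,0],"delta_rot":[0,0,0]},{"slide":[-38,35,0],"delta_rot":[0,0,0]},{"slide":[-38,35,0],"delta_rot":[0,0,0]},{"slide":[-38,35,0],"delta_rot":[0,0,0]},{"slide":[-38,35,0],"delta_rot":[0,0,0]},{"slide":[-38,35,0],"delta_rot":[0,0,0]}]'
python3 -m creep '[{"slide":[0,0,5],"delta_rot":[0,0,-4.7]},{"slide":[0,0,5],"delta_rot":[0,0,-4.7]},{"slide":[0,0,5],"delta_rot":[0,0,0]},{"slide":[0,0,0],"delta_rot":[0,0,0]},{"slide":[0,0,0],"delta_rot":[0,0,0]},{"slide":[0,0,0],"delta_rot":[0,0,0]},{"slide":[0,0,0],"delta_rot":[0,0,0]},{"slide":[0,0,0],"delta_rot":[0,0,0]}]'
python3 - <<'E'
from h import *
i=snap('wrist','w1.png');np.savez('w1.npz',**i);o=robot.get_obs();M=rot(o['tcp_rot'])
print(o['tool_pos'],M.round(4),np.degrees(np.arctan2(M[1,1],M[0,1])),o['wrist_force'])
E
```

```text
time: 1.15
tool_pos: [379.3, -145.5, 230.7]
tcp_rot: [0.0, -0.177, 0.984, 0.0]
wrist_force: [0.7, -0.6, -1.5]
gripper_width: 84.7
finger_force: 0.0
time: 2.15
tool_pos: [566.9, 222.7, 230.4]
tcp_rot: [-0.0, -0.177, 0.984, -0.0]
wrist_force: [0.1, -0.4, -0.2]
gripper_width: 84.9
finger_force: 0.0
time: 3.15
tool_pos: [566.5, 221.2, 215.8]
tcp_rot: [0.0, -0.257, 0.966, 0.0]
wrist_force: [0.5, 0.3, -1.0]
gripper_width: 84.9
finger_force: 0.0
[566.46243854 221.15797392 215.72588692] [[-8.680e-01 -4.966e-01  1.000e-04]
 [-4.966e-01  8.680e-01  0.000e+00]
 [-1.000e-04 -0.000e+00 -1.000e+00]] 119.77628218103263 [0.35012928 0.78367305 0.04030892]
```

View pics/w1.png

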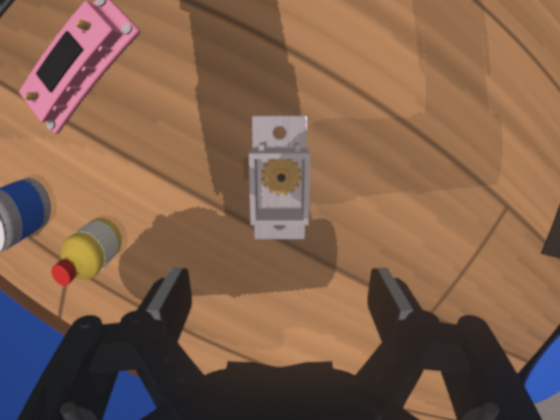

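The wrist view shows the case squarely between the fingers. The visible hole is at (279.5,132), the rim's far corners at (250,151) and (308,151), and its near corners at (249,224) and (310,224). A quick check on position before I descend.

Run:
```python
from h import *
im=dict(np.load('w1.npz'))
h=onz(im,(279.5,132),9,True);c=[onz(im,u,54,True) for u in((250,151),(308,151),(249,224),(310,224))]
print(h,np.round(c,1),np.mean(c,0))
d=(c[0]+c[1]-c[2]-c[3])[:2];print(np.degrees(np.arctan2(d[1],d[0])), np.linalg.norm(d)/2)
m=np.array([567,221,0]);M=rot(robot.get_obs()['tcp_rot']);t=robot.get_obs()['tool_pos']
print('tool-frame rim centre',M.T@(np.mean(c,0)-t),'hole',M.T@(h-t))
```

```text
[521.73399242 195.65346438   9.        ] [[547.9 178.6  54. ]
 [520.8 226.   54. ]
 [613.  212.5  54. ]
 [582.6 265.6  54. ]] [566.07567607 220.68444981  54.        ]
-149.89880986069787 73.32373731607377
tool-frame rim centre [  0.58064478  -0.21727201 161.72585432] hole [5.15014234e+01 7.77502704e-02 2.06722770e+02]
```

```bash
python3 -m creep '[{"slide":[0,0,30],"delta_rot":[0,0,0]},{"slide":[0,0,30],"delta_rot":[0,0,0]},{"slide":[0,0,30],"delta_rot":[0,0,0]},{"slide":[0,0,30],"delta_rot":[0,0,0]},{"slide":[0,0,25],"delta_rot":[0,0,0]},{"slide":[0,0,20],"delta_rot":[0,0,0]},{"slide":[0,0,15],"delta_rot":[0,0,0]},{"slide":[0,0,0],"delta_rot":[0,0,0]}]'
Z='[{"slide":[0,0,0],"delta_rot":[0,0,0]},{"slide":[0,0,0],"delta_rot":[0,0,0]}]'
python3 -m creep '[{"slide":[0,0,0],"delta_rot":[0,0,0]},{"slide":[0,0,0],"delta_rot":[0,0,0]},{"slide":[0,0,0],"delta_rot":[0,0,0]},{"slide":[0,0,0],"delta_rot":[0,0,0]},{"slide":[0,0,0],"delta_rot":[0,0,0]},{"slide":[0,0,0],"delta_rot":[0,0,0]},{"slide":[0,0,0],"delta_rot":[0,0,0]},{"slide":[0,0,0],"delta_rot":[0,0,0]}]' 45
```

```text
time: 4.2
tool_pos: [565.9, 220.8, 34.6]
tcp_rot: [-0.001, -0.257, 0.966, -0.0]
wrist_force: [-0.8, -0.1, 0.6]
gripper_width: 85.1
finger_force: 0.0
time: 5.2
tool_pos: [567.4, 221.6, 37.2]
tcp_rot: [0.001, -0.257, 0.966, 0.0]
wrist_force: [-1.1, -0.2, 5.9]
gripper_width: 56.3
finger_force: 66.7
```

```bash
python3 -m creep '[{"slide":[0,0,-5],"delta_rot":[0,0,0]},{"slide":[0,0,-10],"delta_rot":[0,0,0]},{"slide":[0,0,-15],"delta_rot":[0,0,0]},{"slide":[0,0,-20],"delta_rot":[0,0,0]},{"slide":[0,0,-20],"delta_rot":[0,0,0]},{"slide":[0,0,-20],"delta_rot":[0,0,0]},{"slide":[0,0,-20],"delta_rot":[0,0,0]},{"slide":[0,0,-10],"delta_rot":[0,0,0]}]'
python3 - <<'E'
from h import *
i=snap('wrist','w2.png');np.savez('w2.npz',**i);snap('side','s2.png');o=robot.get_obs();print(o['tool_pos'],o['wrist_force'],o['ft_torque'],o['gripper_width'],o['finger_force'])
a=cv2.imread('pics/w2.png');b=cv2.imread('pics/s2.png');c=np.hstack([a,b]);cv2.imwrite('pics/v2.png',cv2.resize(c,(800,300),interpolation=cv2.INTER_AREA))
E
```

```text
time: 6.2
tool_pos: [567.0, 221.4, 157.7]
tcp_rot: [0.001, -0.257, 0.966, 0.0]
wrist_force: [-0.1, -0.5, -4.5]
gripper_width: 56.2
finger_force: 65.7
[566.99532862 221.49840313 157.16294028] [-0.08894698 -0.25834728 -4.49974667] [0.00515921 0.03293447 0.00354091] 56.30734358354632 65.72523593902588
```

View pics/v2.png

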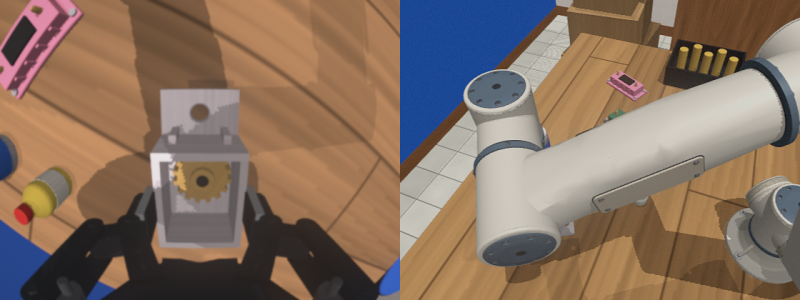

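The case is held level with the gear inside, and its visible hole is at about (280,157) in full-size pixels. I move along to a spot from which the wrist camera sees the base beside the case.

```bash
python3 -m creep '[{"slide":[6,-9,0],"delta_rot":[0,0,0]},{"slide":[15,-21,0],"delta_rot":[0,0,0]},{"slide":[21,-29.5,0],"delta_rot":[0,0,0]},{"slide":[21,-29.5,0],"delta_rot":[0,0,0]},{"slide":[21,-29.5,0],"delta_rot":[0,0,0]},{"slide":[21,-29.5,0],"delta_rot":[0,0,0]},{"slide":[21,-29.5,0],"delta_rot":[0,0,0]},{"slide":[21,-29.5,0],"delta_rot":[0,0,0]}]'
python3 -m creep '[{"slide":[21,-29.5,0],"delta_rot":[0,0,0]},{"slide":[21,-29.5,0],"delta_rot":[0,0,0]},{"slide":[14,-20,0],"delta_rot":[0,0,0]},{"slide":[6,-8,0],"delta_rot":[0,0,0]},{"slide":[0,0,0],"delta_rot":[0,0,0]},{"slide":[0,0,0],"delta_rot":[0,0,0]},{"slide":[0,0,0],"delta_rot":[0,0,0]},{"slide":[0,0,0],"delta_rot":[0,0,0]}]'
python3 - <<'E'
from h import *
i=snap('wrist','w3.png');np.savez('w3.npz',**i);o=robot.get_obs();print(o['tool_pos'],o['tcp_rot'],o['joint_positions'])
a=cv2.imread('pics/w3.png');cv2.imwrite('pics/w3.png',cv2.resize(a,(800,600),interpolation=cv2.INTER_CUBIC))
E
```

```text
time: 7.3
tool_pos: [540.3, -34.0, 155.2]
tcp_rot: [-0.001, -0.257, 0.967, -0.0]
wrist_force: [0.7, -0.5, -3.4]
gripper_width: 56.4
finger_force: 65.7
time: 8.3
tool_pos: [531.2, -137.2, 155.7]
tcp_rot: [0.0, -0.257, 0.966, 0.0]
wrist_force: [-0.3, -0.3, -4.1]
gripper_width: 56.1
finger_force: 65.7
[ 531.21763793 -137.32852488  155.67708941] [ 2.83829956e-06 -2.57420865e-01  9.66299383e-01  2.85732226e-05] [ 3.22375194e-02  2.86497570e-01 -4.19565618e-02 -6.01659506e-05
 -1.24234959e+00 -1.08231011e+00]
```

View pics/w3.png

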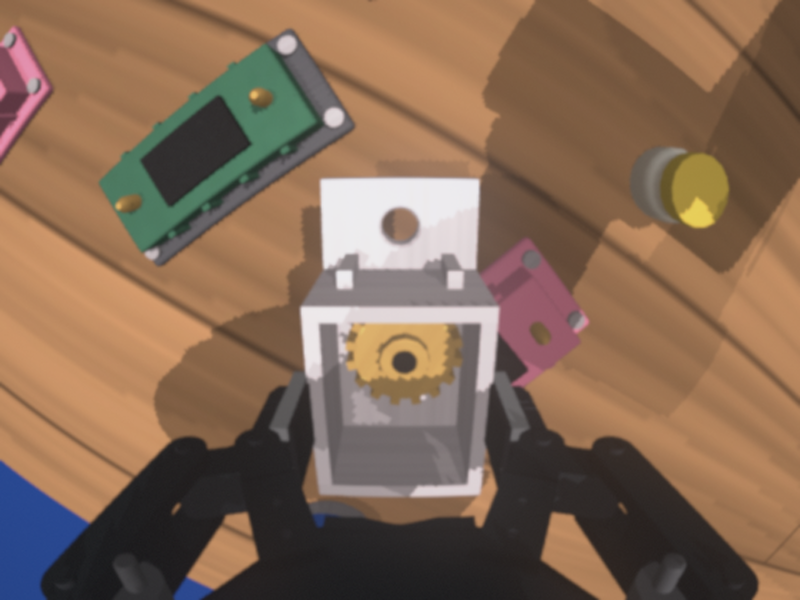

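The wrist view (at 800 px width) shows the green base at upper left. Its seal corners are at about (219,97), (250,142), (172,206) and (142,160), and its dowel tips at about (257,91) and (127,201). The case's hole is at (401,225).

```bash
cat > m3.py <<'E'
from h import *
im=dict(np.load('w3.npz'));px=im['pixels'];s=1.42857
T=np.array([531.218,-137.329,155.677]);M=rot([0,-.25742,.966299,0])
C=lambda uv,z:onz(im,(np.array(uv)+.5)/s-.5,z,True)
sc=[C(u,45) for u in((219,97),(250,142),(172,206),(142,160))]
gc=[C(u,40) for u in((281,46),(319,118),(148,250),(100,185))]
d=[C(u,60) for u in((257,91),(127,201))]
an=lambda v:np.degrees(np.arctan2(v[1],v[0]))
print('seal c',np.mean(sc,0),an(sc[0]+sc[1]-sc[2]-sc[3]),np.linalg.norm(sc[1]-sc[2]),np.linalg.norm(sc[1]-sc[0]))
print('green c',np.mean(gc,0),an(gc[0]+gc[1]-gc[2]-gc[3]),np.linalg.norm(gc[1]-gc[2]),np.linalg.norm(gc[1]-gc[0]))
print('dowel',np.mean(d,0),an(d[0]-d[1]),np.linalg.norm(d[0]-d[1]),d)
v=px.max(2).astype(int);h=np.zeros(v.shape,np.uint8);h[60:150,90:180]=v[60:150,90:180]<60
_,l,st,ce=cv2.connectedComponentsWithStats(h);i=1+np.argmax(st[1:,4]);cs,_=cv2.findContours((l==i).astype(np.uint8),0,1)
q=np.array([onz(im,p[0],45,True)[:2] for p in cs[0]],np.float32);print('seal mask',cv2.minAreaRect(q))
hl=C((401,225),128.5);rc=[C(u,155.7-37+54) for u in((302,307),(497,307),(319,496),(481,496))]
print('hole tool',M.T@(hl-T));print('rim tool',[np.round(M.T@(r-T),1) for r in rc])
top=dict(np.load('top0.npz'))
# height of seal centre from wrist + top view
print(tri(ray(top,(343,217.8)),ray(im,np.mean([(219,97),(250,142),(172,206),(142,160)],0)/s,True)))
E
python3 m3.py
```

```text
seal c [ 515.8647838  -281.81249312   45.        ] 151.74127236276232 61.65321709168593 32.868266263900395
green c [ 514.45922072 -279.00888107   40.        ] 150.6823293509133 134.6838155810373 48.204760399048574
dowel [ 512.60462935 -280.68463093   60.        ] 152.36564763517583 99.15573463035419 [array([ 468.68232525, -257.68906331,   60.        ]), array([ 556.52693344, -303.68019856,   60.        ])]
seal mask ((516.1145629882812, -282.2824401855469), (34.85195541381836, 62.77668380737305), 61.228607177734375)
hole tool [52.36240799  0.61630183 27.177     ]
rim tool [array([ 35.8, -28.3, -17. ]), array([ 35.7,  28.3, -17. ]), array([-36.4, -29. , -17. ]), array([-36.4,  29.3, -17. ])]
(array([ 518.75311409, -289.35109226,   23.79398491]), [np.float64(0.9155555370842908), np.float64(0.9155555370844392)])
```

```bash
python3 -m creep '[{"slide":[6,-8,0],"delta_rot":[0,0,0]},{"slide":[15,-21,0],"delta_rot":[0,0,0]},{"slide":[21,-30,0],"delta_rot":[0,0,0]},{"slide":[21,-30,0],"delta_rot":[0,0,0]},{"slide":[15,-21,0],"delta_rot":[0,0,0]},{"slide":[7.6,-8.9,0],"delta_rot":[0,0,0]},{"slide":[0,0,0],"delta_rot":[0,0,4]},{"slide":[0,0,0],"delta_rot":[0,0,7]}]'
python3 -m creep '[{"slide":[0,0,0],"delta_rot":[0,0,9]},{"slide":[0,0,0],"delta_rot":[0,0,9]},{"slide":[0,0,0],"delta_rot":[0,0,9]},{"slide":[0,0,0],"delta_rot":[0,0,9]},{"slide":[0,0,0],"delta_rot":[0,0,7.8]},{"slide":[0,0,0],"delta_rot":[0,0,4]},{"slide":[0,0,0],"delta_rot":[0,0,0]},{"slide":[0,0,0],"delta_rot":[0,0,0]}]'
python3 -m creep '[{"slide":[0,0,5],"delta_rot":[0,0,0]},{"slide":[0,0,8],"delta_rot":[0,0,0]},{"slide":[0,0,8],"delta_rot":[0,0,0]},{"slide":[0,0,8],"delta_rot":[0,0,0]},{"slide":[0,0,6],"delta_rot":[0,0,0]},{"slide":[0,0,4],"delta_rot":[0,0,0]},{"slide":[0,0,0],"delta_rot":[0,0,0]},{"slide":[0,0,0],"delta_rot":[0,0,0]}]'
python3 - <<'E'
from h import *
i=snap('wrist','w4.png');np.savez('w4.npz',**i);j=snap('side','s4.png');np.savez('s4.npz',**j);o=robot.get_obs();M=rot(o['tcp_rot']);print(o['tool_pos'],o['tcp_rot'],np.degrees(np.arctan2(M[1,1],M[0,1])))
a=cv2.imread('pics/w4.png')[90:370,140:420];b=cv2.imread('pics/s4.png')[90:240,240:390]
cv2.imwrite('pics/v4.png',np.hstack([cv2.resize(a,(400,400),interpolation=3),cv2.resize(b,(400,400),interpolation=3)]))
E
```

```text
time: 9.35
tool_pos: [515.7, -283.6, 155.6]
tcp_rot: [-0.0, -0.161, 0.987, 0.0]
wrist_force: [0.0, 0.3, -3.6]
gripper_width: 56.2
finger_force: 65.7
time: 10.35
tool_pos: [515.9, -283.4, 155.7]
tcp_rot: [0.0, 0.25, 0.968, 0.0]
wrist_force: [1.0, -0.4, -4.3]
gripper_width: 56.5
finger_force: 65.7
time: 11.35
tool_pos: [516.1, -283.6, 117.0]
tcp_rot: [0.0, 0.25, 0.968, -0.0]
wrist_force: [0.3, -0.6, -3.9]
gripper_width: 56.3
finger_force: 65.7
[ 516.0885865  -283.57797138  117.01276214] [ 3.19510717e-04  2.50464511e-01  9.68125728e-01 -2.06873023e-05] 60.98999811198492
```

View pics/v4.png

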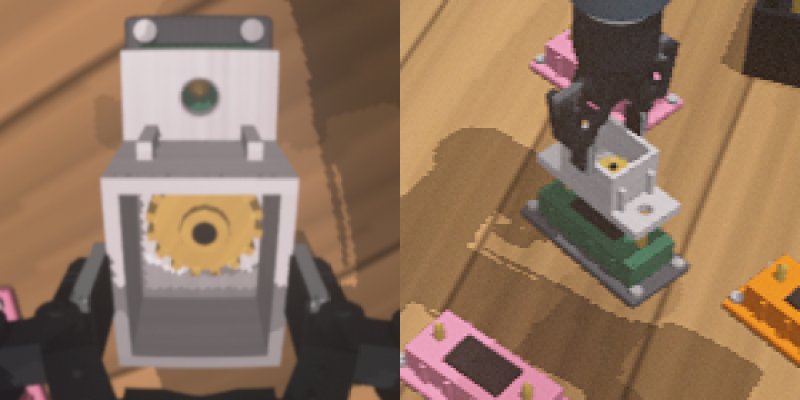

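The wrist crop shows the dowel under the hole at (199,96) and the base's two end bolts at (144,29) and (251,28). The side crop shows the ear hole at (646,210), close above a dowel. I enlarge both.

```bash
cat > m4.py <<'E'
from h import *
im=dict(np.load('w4.npz'));o=robot.get_obs();T=o['tool_pos'];M=rot(o['tcp_rot'])
P=lambda x,y,z:np.round(M.T@(onz(im,(140+(x+.5)*.7-.5,90+(y+.5)*.7-.5),z,True)-T),1)
print('bolts',P(144,29,13),P(251,28,13));print('hole',P(199.5,96.5,T[2]-27));print('ear corners',P(121,51,T[2]-27),P(279,50,T[2]-27))
print('eye tool',M.T@(im['eye']-T))
a=im['pixels'][140:175,260:300];b=dict(np.load('s4.npz'))['pixels'][150:195,310:360]
f=lambda x:cv2.resize(x,(400,400*x.shape[0]//x.shape[1]),interpolation=cv2.INTER_CUBIC)
a,b=f(a),f(b);c=np.zeros((400,800,3),np.uint8);c[:a.shape[0],:400]=a;c[:b.shape[0],400:]=b
cv2.imwrite('pics/v5.png',cv2.cvtColor(c,cv2.COLOR_RGB2BGR))
E
python3 m4.py
```

```text
bolts [ 76.9 -28.5 104. ] [ 77.3  27.6 104. ]
hole [52.6  0.6 27. ]
ear corners [ 69.9 -28.   27. ] [70.2 29.6 27. ]
eye tool [  79.63730785    0.59793895 -142.47646244]
```

View pics/v5.png

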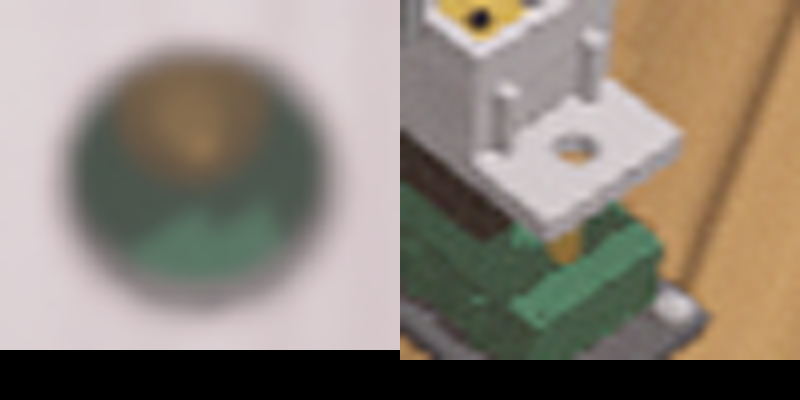

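The dowel's bright tip is at about (200,150) in the crop, which is pixel (279.5,154.5), and the hole centre is at (198,172), pixel (279.3,156.7). I cast both into the tool frame.

Run:
```python
from h import *
im=dict(np.load('w4.npz'));o=robot.get_obs();T=o['tool_pos'];M=rot(o['tcp_rot'])
for n,u,z in(('tip',(279.5,154.5),60),('tiplo',(279.5,156),60),('hole',(279.3,156.7),T[2]-27)): print(n,M.T@(onz(im,u,z,True)-T))
s=dict(np.load('s4.npz'));hs=(310+(575-400)/8-.5,150+149/8-.5);p=onz(s,hs,T[2]-27);print('hole side',M.T@(p-T))
```

```text
tip [49.6830251   0.60895287 56.98159548]
tiplo [48.74149364  0.60814457 56.98218762]
hole [53.01731753  0.50125806 26.96671694]
hole side [51.81994623  1.11680132 26.96754397]
```

```bash
python3 -m creep '[{"slide":[-1.5,0,0],"delta_rot":[0,0,0]},{"slide":[0,0,4],"delta_rot":[0,0,0]},{"slide":[0,0,6],"delta_rot":[0,0,0]},{"slide":[0,0,5],"delta_rot":[0,0,0]},{"slide":[0,0,3],"delta_rot":[0,0,0]},{"slide":[0,0,0],"delta_rot":[0,0,0]},{"slide":[0,0,0],"delta_rot":[0,0,0]},{"slide":[0,0,0],"delta_rot":[0,0,0]}]'
python3 - <<'E'
from h import *
i=snap('wrist');np.savez('w5.npz',**i);j=snap('side');np.savez('s5.npz',**j);o=robot.get_obs();print(o['tool_pos'])
a=i['pixels'][140:175,260:300];b=j['pixels'][150:200,305:360]
f=lambda x:cv2.resize(x,(400,400*x.shape[0]//x.shape[1]),interpolation=cv2.INTER_CUBIC)
a,b=f(a),f(b);c=np.zeros((400,800,3),np.uint8);c[:a.shape[0],:400]=a;c[:b.shape[0],400:]=b
cv2.imwrite('pics/v6.png',cv2.cvtColor(c,cv2.COLOR_RGB2BGR))
E
```

```text
time: 12.45
tool_pos: [517.4, -284.3, 98.9]
tcp_rot: [0.0, 0.25, 0.968, -0.0]
wrist_force: [0.4, -0.2, -4.1]
gripper_width: 56.3
finger_force: 65.7
[ 517.27905703 -284.29470477   98.87101645]
```

View pics/v6.png

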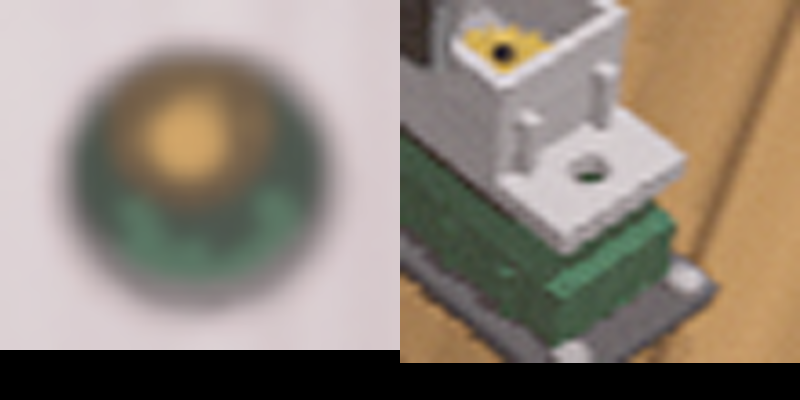

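The tip is now a clear bright disc at (188,138) in the crop, which is pixel (278.3,153.3), inside the hole centred on pixel (279.3,156.7).

Run:
```python
from h import *
im=dict(np.load('w5.npz'));o=robot.get_obs();T=o['tool_pos'];M=rot(o['tcp_rot'])
for n,u,z in(('tip',(278.3,153.3),60),('hole',(279.3,156.7),T[2]-27)): print(n,M.T@(onz(im,u,z,True)-T))
```

```text
tip [5.30500067e+01 8.55250783e-03 3.88531993e+01]
hole [52.97573701  0.57267061 26.98223178]
```

```bash
python3 -m creep '[{"slide":[0,-0.4,0],"delta_rot":[0,0,0]},{"slide":[0,0,2],"delta_rot":[0,0,0]},{"slide":[0,0,2.5],"delta_rot":[0,0,0]},{"slide":[0,0,2.5],"delta_rot":[0,0,0]},{"slide":[0,0,2.5],"delta_rot":[0,0,0]},{"slide":[0,0,2.5],"delta_rot":[0,0,0]},{"slide":[0,0,0],"delta_rot":[0,0,0]},{"slide":[0,0,0],"delta_rot":[0,0,0]}]'
```

```text
time: 13.55
tool_pos: [517.1, -284.7, 86.8]
tcp_rot: [0.0, 0.25, 0.968, -0.0]
wrist_force: [0.3, -0.4, -4.4]
gripper_width: 56.3
finger_force: 65.7
```

No contact force yet, so the dowels are in the holes. Next I press.

```bash
python3 -m creep '[{"slide":[0,0,1.5],"delta_rot":[0,0,0]},{"slide":[0,0,1.5],"delta_rot":[0,0,0]},{"slide":[0,0,1.5],"delta_rot":[0,0,0]},{"slide":[0,0,1.5],"delta_rot":[0,0,0]},{"slide":[0,0,1],"delta_rot":[0,0,0]},{"slide":[0,0,0],"delta_rot":[0,0,0]},{"slide":[0,0,0],"delta_rot":[0,0,0]},{"slide":[0,0,0],"delta_rot":[0,0,0]}]'
```

```text
time: 14.55
tool_pos: [517.0, -284.6, 79.9]
tcp_rot: [0.0, 0.25, 0.968, -0.0]
wrist_force: [-2.8, 1.8, 4.4]
gripper_width: 56.0
finger_force: 66.6
```

```bash
python3 -m creep '[{"slide":[0.4,0,0],"delta_rot":[0,0,0]},{"slide":[0,0,1],"delta_rot":[0,0,0]},{"slide":[0,0,1],"delta_rot":[0,0,0]},{"slide":[0,0,1],"delta_rot":[0,0,0]},{"slide":[0,0,0],"delta_rot":[0,0,0]},{"slide":[0,0,0],"delta_rot":[0,0,0]},{"slide":[0,0,0],"delta_rot":[0,0,0]},{"slide":[0,0,0],"delta_rot":[0,0,0]}]'
```

```text
time: 15.55
tool_pos: [517.0, -284.6, 77.4]
tcp_rot: [0.001, 0.25, 0.968, -0.0]
wrist_force: [-3.1, 2.9, 8.2]
gripper_width: 56.2
finger_force: 67.1
```

```bash
python3 -m creep '[{"slide":[0,0,1],"delta_rot":[0,0,0]},{"slide":[0,0,1],"delta_rot":[0,0,0]},{"slide":[0,0,0],"delta_rot":[0,0,0]},{"slide":[0,0,0],"delta_rot":[0,0,0]},{"slide":[0,0,0],"delta_rot":[0,0,0]},{"slide":[0,0,0],"delta_rot":[0,0,0]},{"slide":[0,0,0],"delta_rot":[0,0,0]},{"slide":[0,0,0],"delta_rot":[0,0,0]}]'
python3 - <<'E'
from h import *
o=robot.get_obs();print(o['tool_pos'],o['tcp_rot'],o['wrist_force'],o['ft_torque'])
i=snap('wrist');np.savez('w6.npz',**i);j=snap('side');np.savez('s6.npz',**j)
a=i['pixels'][90:370,140:420];b=j['pixels'][125:225,270:370]
c=np.hstack([cv2.resize(a,(400,400)),cv2.resize(b,(400,400),interpolation=2)]);cv2.imwrite('pics/v7.png',cv2.cvtColor(c,cv2.COLOR_RGB2BGR))
E
```

```text
time: 16.55
tool_pos: [517.0, -284.6, 77.2]
tcp_rot: [0.001, 0.25, 0.968, -0.0]
wrist_force: [-7.3, 5.5, 17.6]
gripper_width: 56.1
finger_force: 68.1
[ 516.96592006 -284.61951249   77.19781456] [ 9.98972983e-04  2.50229489e-01  9.68185961e-01 -3.87197760e-04] [-7.26149487  5.46337214 17.61879437] [ 2.32243022  2.54082568 -0.0753707 ]
```

View pics/v7.png

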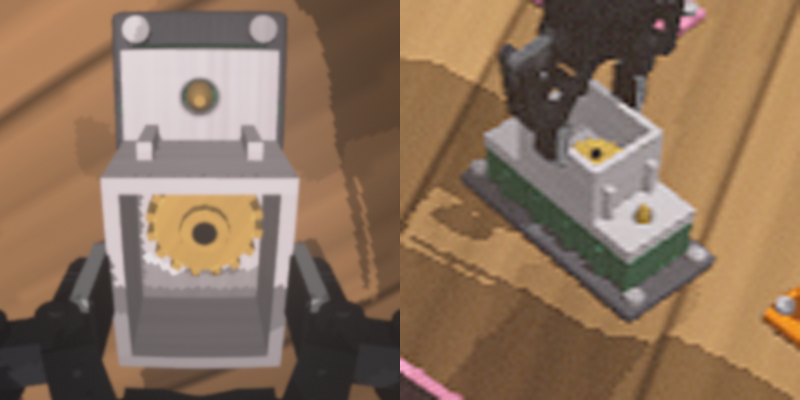

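The dowel stands through the hole, the ears lie on the green face and the gear is inside. The tool stopped at 77.2 mm, the height expected for flush, and the force jumped there. I hand in.

```bash
python3 -c "
from station import robot
print(robot.close_job())"
```

```text
the job is handed in; nothing more can be done
None
```

I handed the job in at about 16.6 s with the case held down on the green base, pressed with about 18 N at the wrist. The one dowel in view stands through its hole, and the gear is still in the case. The tool stopped at the height expected for flush, and I kept clear of the jar, can and oil bottle. The hand-in returned no verdict.

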